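# Hold the clip open over today's recipe card

### The arm

A 6-joint arm with a two-finger parallel gripper is mounted at the origin on the work surface. World frame = base frame: x ahead of the robot, y to its left, z up, the work surface at z = 0. Lengths are in m, angles in rad, forces in N, time in s.
With the tool pointing down it reaches from about 0.35 to 0.975 m from the base axis. Payload 4.9 kg.
Tool frame: the origin (TCP) lies on the centre line of the jaws, within the pads' length; the fingertips stand 14 mm ahead of it and the grasp point (between the pads) lies 5 mm behind it (manip.nose_length is the distance from the TCP to the fingertips, in m); z points along the fingers, y is the line along which they close (so a half turn about z gives the same grasp; the last joint's range is limited). The gripper opens to 85 mm and grips with 20 to 120 N. Pads are 22 mm wide; open, the fingers measure 114 mm over their backs; the gripper's body (76 mm by 85 mm) begins 54 mm behind the grasp point. The pads swing forward as they close: fully open they stand 13 mm farther back than shut.
Start: joints at [-1.368, 0.053, 1.613, -0, 1.476, -0.119], TCP at [0.198, -0.593, 0.213] pointing down, gripper open.
Joint ranges: [-3.01, 3.01], [-1.01, 2.22], [0.06, 2.58], [-1.02, 4.17], [0.09, 2.62], [-3.14, 3.14]. Speed limits (rad/s): [2.57, 2.57, 3.14, 3.14, 3.14, 3.14].

### API

Orientations are given as a unit quaternion [w, x, y, z].
In Python, from plant import manip, imaging gives the robot as it stands.
- The arm moves only by the tool play_rows, never from a script. Its argument "commands" is a list of rows, each a list of 6 numbers: the shift along the tool's x, y, z in mm, then the turn, a rotation vector about the tool's x, y, z in degrees. A call has 1 to 5 rows; each row shifts and turns the commanded pose from where the row before left it, along the tool's axes as they then stand; what a row does not reach is not made up. A row lasts 1/12 s, in which the tool goes at most 41.7 mm and 7.16 degrees, less where a joint would pass 70% of its speed; a pose out of reach is approached as far as the arm can. A call is refused whole if a number of a shift passes 41.7 or a number of a turn 7.16, either way. A call with a gripper value outside its range is refused whole. "hand" is the finger opening in mm, from 0 to 85.4, set as the call begins (left out, the last holds). The fingers move at their own pace and stop on an object; the grip force is fixed at half the most. Time passes only in rows, so rows that do not move let the fingers close. It gives the time, the measured TCP pose, the force, the opening and the grip force at its end, in the units of the state.
- manip.state(): the state, without advancing time (a new reading comes with each control period).
- imaging.grab_frame(name): name is "scene" or "side" or "wrist"; returns a dict with "image" (384x512x3 uint8, red, green, blue), "fx", "fy", "cx", "cy" (pixels), "R" (3x3) and "t" (3): a world point X has camera coordinates R X + t; the wrist camera has in their place "mount" (4x4, takes a point from camera to tool coordinates, whose origin is the TCP and whose axes are the flange's). Camera axes: x right, y down, z forward; pixel columns grow to the right and rows downward; lengths in m; the calibration is good to about 2 mm. A picture is of the moment at which its call begins: read the wrist's pose just before it. There is no depth.
- manip.job_done(): hands the job in; it is judged then, once.
The state is a dict: "time": time; "joint_pos": joint angles; "joint_vel": joint speeds; "joint_efforts": joint torques, N m; "tool_pos": TCP position; "tool_rot": TCP orientation; "contact_force": force on the tool from outside, world axes, zero at the start; "ft_torque": the same for the moment, N m; "gripper_width": opening from 0.0 (shut) to 1.0 (fully open); "grasp_force": force on a finger pad.
Only numpy, scipy, OpenCV 4.12 (cv2) and the standard library are available. Lean on these libraries where they do the work, as an engineer would, in place of code of your own. Each camera call takes 0.05 s, during which the arm holds its last target. There are 200 camera calls.

### The job

Squeeze the red spring clip open while it is still on the cream recipe card, lift it off, and bring it to the teal recipe card. Hold it squeezed wide open there, down over about the middle of the card's top edge, one jaw on each side with both tips at least a centimetre below the edge and nothing touching the card, so that I can slip a note in. Finish still holding it open like that, and leave the card stands and everything else on the bench where they are.

Things in the scene. Friction and masses are not known exactly. Their poses are not given: they have to be found in the camera images.
- clip_pivot (a point): red plastic spring clip, about 60 g, two halves like a clothes peg, 24 mm wide along its steel coil; this point is the pivot's middle. It starts upright, jaws down, biting the cream card, pivot 14 mm above the edge and up to 20 mm off its middle. y = pivot axis, along the card edge. The frame belongs to half A (+x side): it tilts about y by some 0.33 rad as the clip opens evenly
- tail_a (a point): middle of the outer face of tail A, about 28 mm from the pivot: where a finger pad presses. The two tails are flat, 4 mm thick, 24 mm wide, and rise to about 45 mm above the pivot. At rest they splay in a V, 52 mm wide over the top ends; fully squeezed they stand parallel, 24 mm over their outer faces
- tail_b (a point): the same on tail B, opposite. Squeeze the tails together, square to the card: 5 N at the start to 12 N fully open; at the stop 40 N of grip does no harm. Squeezed parallel, the clip sits firmly between the pads
- jaw_a (a point): inner tip of jaw A of the red clip, 50 mm below the pivot. At rest the tips are 4 mm apart (the card between them), fully open about 36 mm. Between the jaws there is free room from 5 mm below the pivot down to the tips
- jaw_b (a point): inner tip of jaw B, opposite jaw A
- gape (a joint): opening angle of the clip, rad, between its two halves: 0 while it bites a 4 mm card, 0.66 fully open at its stop (tails parallel); its spring shuts it when let go
- cream_edge (a point): cream recipe-card stand (the clip is on it at the start). Loose, 0.7 kg: oak block 56 x 110 x 30 mm (x, y, z) with cream strips on top and a stiff upright cream card, 4 mm thick, 100 mm wide. This point: middle of the card's top edge, 130 mm above the table. x is square to the card's faces, y along the edge, z up. The stands vary in place and yaw
- teal_edge (a point): teal recipe-card stand (the clip must end around its edge). Loose, 0.7 kg: oak block 56 x 110 x 30 mm (x, y, z) with teal strips on top and a stiff upright teal card, 4 mm thick, 100 mm wide. This point: middle of the card's top edge, 130 mm above the table. x is square to the card's faces, y along the edge, z up. The stands vary in place and yaw
- mustard_edge (a point): mustard recipe-card stand (bystander). Loose, 0.7 kg: oak block 56 x 110 x 30 mm (x, y, z) with mustard strips on top and a stiff upright mustard card, 4 mm thick, 100 mm wide. This point: middle of the card's top edge, 130 mm above the table. x is square to the card's faces, y along the edge, z up. The stands vary in place and yaw
- jar: square clip-top glass jar with a teal lid, 92 x 92 x 147 mm; origin under its centre. Bystander, loose
- rolling_pin: wooden rolling pin, 52 mm thick, 380 mm long along its y axis, lying on the table; origin under its centre. Bystander, loose
- bowl: white bowl, 130 mm across, 60 mm high; origin under its centre. Bystander, loose
- cutter: steel ring biscuit cutter, 70 mm across, 30 mm high; origin under its centre. Bystander, loose
- scoop: small aluminium scoop, 60 x 50 x 30 mm, with a dark wooden handle 90 mm long towards its -x; origin under the scoop. Bystander, loose
Mind the look-alikes: they are no part of the job. What is shaped like the part that bears cream_edge but green or pink is not meant. What is meant by the part that bears clip_pivot is not pink, and is the larger of those in its own colour.

How it is judged:
By the outcome, as a careful person would: the job done as asked, in the order asked, and still so for the second after the job is handed in, while the arm keeps its last pose, push and grip.
It also fails if it takes over 35 s, if anything falls off the work surface, if the arm or the gripper's body presses on something with over 40 N, if the wrist force passes 120 N, or if a joint passes its speed limit or range.

## Working session

There is one attempt and no reset: what is moved stays moved. The work goes in short steps, Python scripts to look and compute and a tool call to move; the robot and the scene stay as the last step left them, time stands still between calls to the robot, and variables do not carry over. Pictures are saved under pics/ and viewed, at most 12 in all, crops included, and the job is handed in when it is done.

Besides the shell and the picture viewer there is one more tool, called by a JSON object that holds its "fn" and its "kwargs", one argument or row to a line. play_rows: Moves the arm, as the interface text tells. Its arguments: {"type":"object","properties":{"commands":{"type":"array","items":{"type":"array","items":{"type":"number"}}},"hand":{"type":"number"}},"required":["commands"]}

```bash
ls; mkdir -p pics; python3 - <<'E'
from plant import manip, imaging
import cv2,pickle
s=manip.state();print(s)
F={}
for n in("scene","side"):
    f=imaging.grab_frame(n);F[n]=f
    cv2.imwrite(f'pics/{n}0.png',cv2.resize(f['image'][:,:,::-1],(800,600),interpolation=cv2.INTER_CUBIC))
    print(n,f['fx'],f['fy'],f['cx'],f['cy'],f['R'],f['t'])
pickle.dump(F,open('f0.pkl','wb'))
E
```

```text
pics
{'time': 0.0, 'joint_pos': array([-1.36801754e+00,  5.33742199e-02,  1.61425847e+00, -6.04626717e-06,
        1.47601962e+00, -1.18986865e-01]), 'joint_vel': array([-0.00080911,  0.00222192, -0.00145596, -0.00160482, -0.00077352,
       -0.00081343]), 'joint_efforts': array([ 2.94909814e-04, -3.93674433e+01, -3.70181072e+01, -9.60674288e-05,
        7.08083229e-03, -6.81679737e-06]), 'tool_pos': array([ 0.19752591, -0.59228056,  0.21217353]), 'tool_rot': array([-1.02879743e-03,  9.87085679e-01,  1.60189895e-01, -4.61396070e-05]), 'contact_force': array([-0.66566987, -0.09952196,  0.5724301 ]), 'ft_torque': array([-0.04770438,  0.04179435, -0.00332678]), 'grasp_force': 0.0, 'gripper_width': 0.9998694947514902}
scene 436.76867547413923 436.76867547413923 253.6513113284947 186.7922160967827 [[-0.43514698  0.90035829  0.00143413]
 [ 0.77081888  0.37336223 -0.5161772 ]
 [-0.46527987 -0.22350749 -0.85648061]] [ 0.22527815 -0.36124668  1.42736861]
side 356.24505300506996 356.24505300506996 255.82433187082813 195.08397169264973 [[-0.68886878 -0.7248048  -0.01085388]
 [-0.35566304  0.35100043 -0.86620003]
 [ 0.63163566 -0.59283784 -0.49957952]] [0.38293193 0.29033709 0.63446582]
```

View pics/scene0.png

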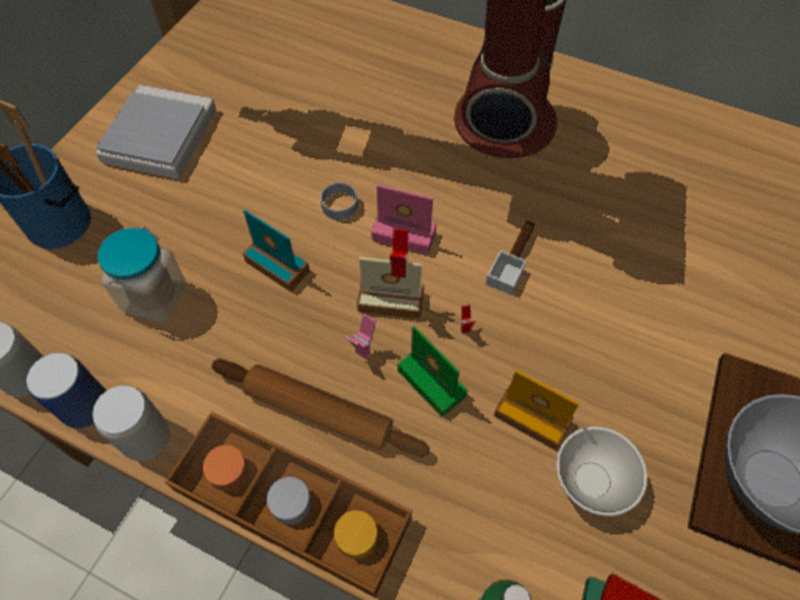

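View pics/side0.png

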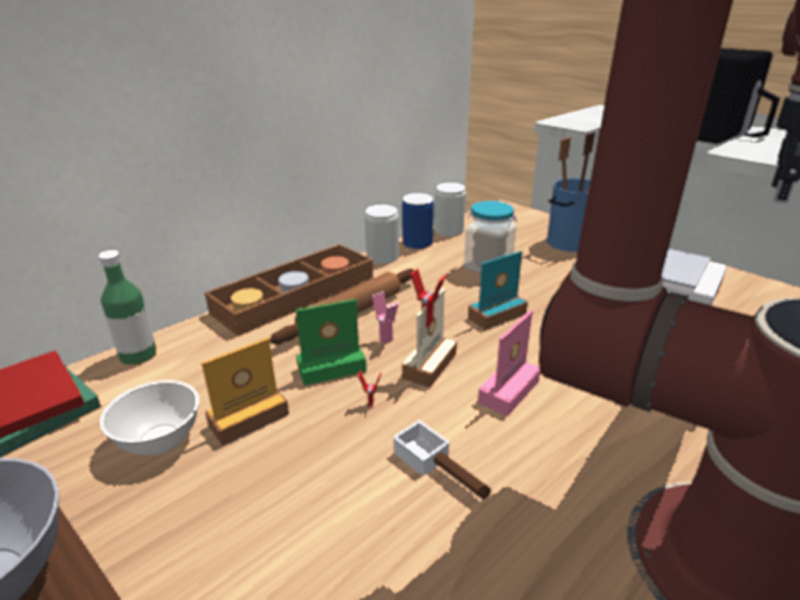

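Candidates, in scene pixels at 800x600: the red clip on the cream card (400,253), a small red clip lying at (467,318) and a pink clip at (362,335). For stands there are cream (392,285), pink (405,215), green (432,370), teal (275,250) and mustard (537,407), plus the jar's teal lid (130,250). I choose the large red clip on the cream card, and the teal stand at (275,250). Next is a close crop to check that, along with a measurement.

```bash
cat > h.py <<'E'
import numpy as np,cv2
def ray(f,u,v):
    R=np.array(f['R']);t=np.array(f['t']);c=-R.T@t
    d=R.T@np.array([(u-f['cx'])/f['fx'],(v-f['cy'])/f['fy'],1]);return c,d
def onz(f,u,v,z):
    c,d=ray(f,u,v);return c+d*(z-c[2])/d[2]
def proj(f,X):
    p=np.array(f['R'])@X+np.array(f['t']);return np.array([f['fx']*p[0]/p[2]+f['cx'],f['fy']*p[1]/p[2]+f['cy']])
def tri(f,p,g,q):
    c1,d1=ray(f,*p);c2,d2=ray(g,*q)
    s=np.linalg.lstsq(np.stack([d1,-d2],1),c2-c1,rcond=None)[0]
    a=c1+s[0]*d1;b=c2+s[1]*d2;return (a+b)/2,np.linalg.norm(a-b)
E
python3 - <<'E'
from h import *;import pickle
F=pickle.load(open('f0.pkl','rb'))
def crop(f,x,y,w,h,k):
    return cv2.resize(f['image'][y:y+h,x:x+w,::-1],(w*k,h*k),interpolation=cv2.INTER_NEAREST)
a=crop(F['scene'],150,130,130,80,6)  # 780x480
b1=crop(F['side'],250,150,100,100,5)
cv2.imwrite('pics/c_scene.png',a)
cv2.imwrite('pics/c_side.png',crop(F['side'],250,155,100,95,6))
E
```

```text
(no output)
```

View pics/c_scene.png

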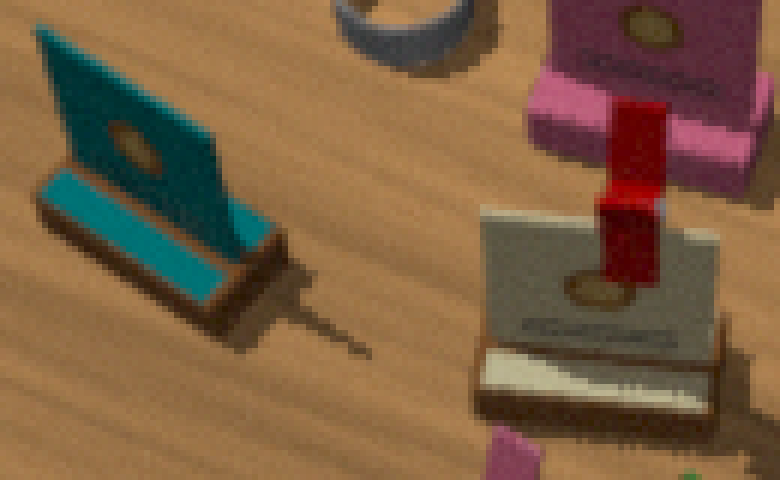

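View pics/c_side.png

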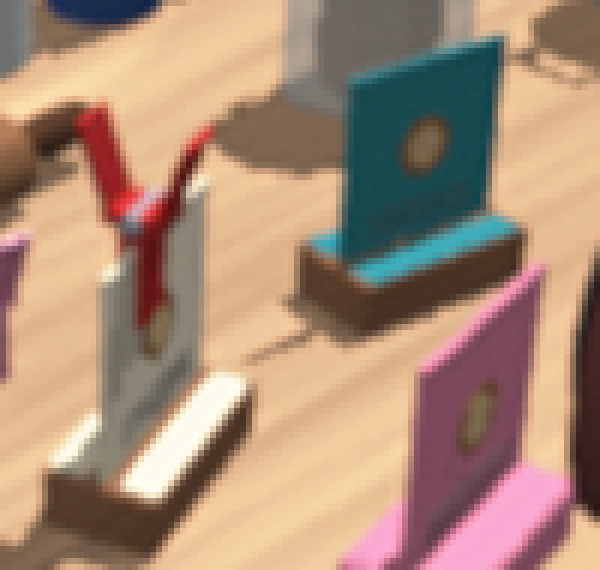

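The crops confirm the choice. The large red clip bites the cream card, with its pivot near scene crop (632,200) and side crop (143,208). The top edges in the scene crop run (481,208)-(720,236) for cream and (37,26)-(213,135) for teal.

```bash
python3 - <<'E'
from h import *;import pickle
np.set_printoptions(precision=4,suppress=True)
F=pickle.load(open('f0.pkl','rb'));s,d=F['scene'],F['side']
S=lambda u,v:(150+u/6-.5,130+v/6-.5)
D=lambda u,v:(250+u/6-.5,155+v/6-.5)
P={'cream':[((481,208),(103,272)),((720,236),(205,182))],'teal':[((37,26),(500,40)),((213,135),(348,80))]}
for k,(a,b) in P.items():
  for pr in ([a,b],):
    E=[onz(s,*S(*p[0]),.13) for p in pr]
    m=(E[0]+E[1])/2;e=E[1]-E[0]
    print(k,E,'mid',m,'len',np.linalg.norm(e),'yaw',np.degrees(np.arctan2(e[1],e[0])))
    for i in (0,1):
      for j in (0,1): 
        X,g=tri(s,S(*pr[i][0]),d,D(*pr[j][1]));print('  tri',i,j,X,g)
print('pivot',tri(s,S(632,197),d,D(143,208)), onz(s,*S(632,200),.144))
print('pins', onz(s,*S(638,98),.189))
E
```

```text
cream [array([ 0.5153, -0.068 ,  0.13  ]), array([0.4846, 0.0275, 0.13  ])] mid [ 0.4999 -0.0202  0.13  ] len 0.10025066223091815 yaw 107.84328854918675
  tri 0 0 [ 0.5233 -0.0456  0.1081] 0.0627564499871867
  tri 0 1 [ 0.5158 -0.0668  0.1286] 0.003625777954954206
  tri 1 0 [0.4865 0.0281 0.1335] 0.0004416542588883892
  tri 1 1 [0.4796 0.0103 0.155 ] 0.05390420040940298
teal [array([ 0.5147, -0.2858,  0.13  ]), array([ 0.5317, -0.1873,  0.13  ])] mid [ 0.5232 -0.2366  0.13  ] len 0.09991007901367796 yaw 80.24360455336588
  tri 0 0 [ 0.5156 -0.2844  0.1274] 0.005734022058942143
  tri 0 1 [ 0.5455 -0.2439  0.1341] 0.0754127711239241
  tri 1 0 [ 0.5043 -0.218   0.1296] 0.06579852350023055
  tri 1 1 [ 0.5335 -0.1854  0.1316] 0.002489911951842215
pivot (array([ 0.4952, -0.0066,  0.1474]), np.float64(0.004485069167984257)) [ 0.4928 -0.009   0.144 ]
pins [ 0.4751 -0.0151  0.189 ]
```

{"fn": "play_rows", "kwargs": {
  "commands": [
    [26,-26,-3,0,0,0],
    [26,-26,-3,0,0,0],
    [26,-26,-3,0,0,0],
    [26,-26,-3,0,0,0],
    [26,-26,-3,0,0,0]
  ],
  "hand": 85
}}

```text
time: 0.52
tool_pos: [0.2801, -0.4266, 0.2278]
tool_rot: [-0.001, 0.987, 0.16, -0.0]
contact_force: [0.6, -0.4, 0.8]
gripper_width: 0.997
grasp_force: 0.0
```

{"fn": "play_rows", "kwargs": {
  "commands": [
    [26,-26,-3,0,0,0],
    [26,-26,-3,0,0,0],
    [26,-26,-3,0,0,0],
    [26,-26,-3,0,0,0],
    [26,-26,-3,0,0,0]
  ]
}}

```text
time: 0.93
tool_pos: [0.3623, -0.2622, 0.2431]
tool_rot: [-0.0, 0.987, 0.16, -0.0]
contact_force: [1.0, -0.3, -0.4]
gripper_width: 0.995
grasp_force: 0.0
```

{"fn": "play_rows", "kwargs": {
  "commands": [
    [26,-26,-3,0,0,0],
    [26,-26,-3,0,0,0],
    [26,-26,-3,0,0,0],
    [26,-26,-3,0,0,0],
    [26,-26,-3,0,0,0]
  ]
}}

```text
time: 1.35
tool_pos: [0.4445, -0.0977, 0.2582]
tool_rot: [-0.0, 0.987, 0.16, -0.0]
contact_force: [0.8, 0.1, 0.7]
gripper_width: 0.997
grasp_force: 0.0
```

{"fn": "play_rows", "kwargs": {
  "commands": [
    [26,-26,-3,0,0,0],
    [26,-26,-3,0,0,0],
    [26,-26,-3,0,0,0],
    [0,0,0,0,0,-6.9],
    [0,0,0,0,0,-6.9]
  ]
}}

```text
time: 1.77
tool_pos: [0.4939, 0.0012, 0.267]
tool_rot: [-0.0, 0.959, 0.282, -0.0]
contact_force: [-0.0, 0.1, -0.1]
gripper_width: 0.993
grasp_force: 0.0
```

{"fn": "play_rows", "kwargs": {
  "commands": [
    [0,0,0,0,0,-6.9],
    [0,0,0,0,0,-6.9],
    [0,0,0,0,0,-6.9],
    [0,0,0,0,0,-6.9],
    [0,0,0,0,0,-6.9]
  ]
}}

```text
time: 2.18
tool_pos: [0.4933, -0.0008, 0.2668]
tool_rot: [-0.0, 0.833, 0.553, -0.0]
contact_force: [-0.5, -0.5, -0.4]
gripper_width: 0.994
grasp_force: 0.0
```

{"fn": "play_rows", "kwargs": {
  "commands": [
    [0,0,0,0,0,-6.9],
    [0,0,0,0,0,-6.9],
    [0,0,0,0,0,-6.9],
    [0,0,0,0,0,-6.9],
    [0,0,0,0,0,-6.9]
  ]
}}

```text
time: 2.6
tool_pos: [0.4933, -0.0008, 0.2668]
tool_rot: [-0.0, 0.632, 0.775, -0.0]
contact_force: [-0.7, 0.7, 0.5]
gripper_width: 0.995
grasp_force: 0.0
```

{"fn": "play_rows", "kwargs": {
  "commands": [
    [0,0,0,0,0,-6.6],
    [0,0,0,0,0,0],
    [0,0,0,0,0,0]
  ]
}}

```text
time: 2.85
tool_pos: [0.4934, -0.0009, 0.267]
tool_rot: [-0.0, 0.59, 0.807, -0.0]
contact_force: [0.3, -0.6, 0.2]
gripper_width: 0.997
grasp_force: 0.0
```

```bash
cat >> h.py <<'E'
from scipy.spatial.transform import Rotation
def wrist(st,f):
    T=np.eye(4);q=np.array(st['tool_rot'])
    T[:3,:3]=Rotation.from_quat(q[[1,2,3,0]]).as_matrix();T[:3,3]=st['tool_pos']
    C=np.linalg.inv(T@np.array(f['mount']));g=dict(f);g['R']=C[:3,:3];g['t']=C[:3,3];return g
E
python3 - <<'E'
from h import *;from plant import manip,imaging;import pickle
s=manip.state();f=wrist(s,imaging.grab_frame('wrist'));pickle.dump((s,f),open('w1.pkl','wb'))
cv2.imwrite('pics/w1.png',cv2.resize(f['image'][:,:,::-1],(800,600),interpolation=cv2.INTER_CUBIC))
print(s['tool_pos'],f['mount'],f['fx'])
for n,X in dict(pivot=(.4955,-.0066,.144),mid=(.5,-.02,.13),c0=(.5153,-.068,.13),c1=(.4846,.0275,.13)).items(): print(n,proj(f,np.array(X))*1.5625)
E
```

```text
[ 0.49339962 -0.00087367  0.2669584 ] [[-8.07729750e-04 -9.62792119e-01 -2.70241896e-01  6.69270936e-02]
 [ 9.99999205e-01 -5.16123644e-04 -1.15011527e-03  3.00722479e-04]
 [ 9.67843684e-04 -2.70242611e-01  9.62791771e-01 -1.60145309e-01]
 [ 0.00000000e+00  0.00000000e+00  0.00000000e+00  1.00000000e+00]] 284.82840192608995
pivot [403.04839171 285.32449569]
mid [403.38242325 299.97895145]
c0 [403.41353739 366.55334621]
c1 [402.97736816 227.96099827]
```

View pics/w1.png

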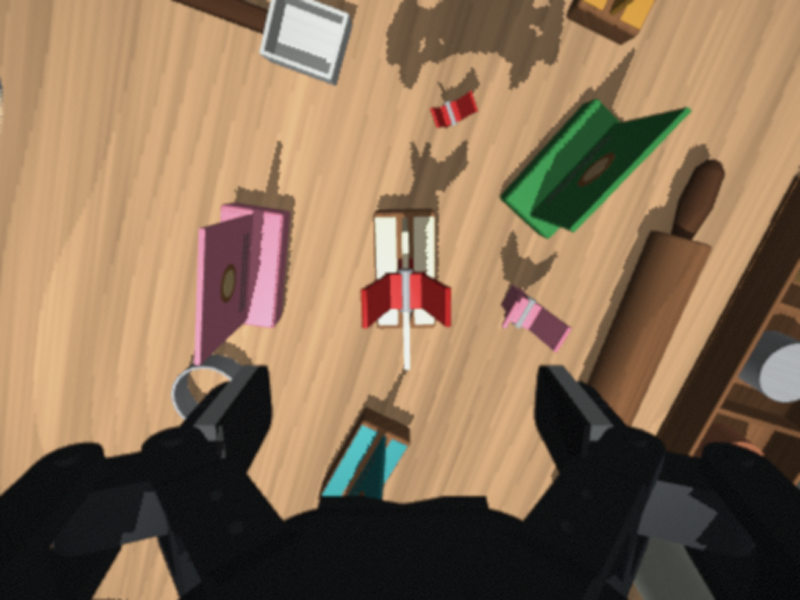

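The wrist view shows the clip square to the fingers. The coil is at about (406,290), the tail tops at x 362 and 451 (middle 406.5), and the card edge at x≈406.5.

```bash
python3 - <<'E'
from h import *;import pickle
s,f=pickle.load(open('w1.pkl','rb'))
q=np.array(s['tool_rot']);R=Rotation.from_quat(q[[1,2,3,0]]).as_matrix()
im=f['image'].astype(int);m=(im[:,:,0]>90)&(im[:,:,1]<60)&(im[:,:,2]<60);m[:, :225]&=False;m[:150]=0;m[220:]=0;m[:,300:]=0
v,u=np.nonzero(m);print('red bbox',u.min(),u.max(),v.min(),v.max())
def tool(u,v,z): X=onz(f,u,v,z);return X,(R.T@(X-s['tool_pos']))*1e3
print('coil',tool(406.3/1.5625,290/1.5625,.147))
for uu in (u.min()-.5,u.max()+.5):
  vv=v[np.abs(u-uu)<3];print('tail top',vv.min(),vv.max(),tool(uu,(vv.min()+vv.max())/2,.186))
print('edge end',tool(407/1.5625,370/1.5625,.13))
E
```

```text
red bbox 232 287 166 208
coil (array([ 0.4982398 , -0.00821863,  0.147     ]), array([ -8.50797549,   2.4589549 , 119.95399288]))
tail top 184 207 (array([ 0.47348987, -0.01460923,  0.186     ]), array([ -7.07198752, -23.08791777,  80.97073949]))
tail top 183 207 (array([0.52057391, 0.000858  , 0.186     ]), array([-6.62511479, 26.4695349 , 80.93932351]))
edge end (array([ 0.51861505, -0.06980824,  0.13      ]), array([-73.38212488,   3.190479  , 136.93165973]))
```

{"fn": "play_rows", "kwargs": {
  "commands": [
    [-7.5,2,10,0,0,0],
    [0,0,22,0,0,0],
    [0,0,25,0,0,0],
    [0,0,25,0,0,0],
    [0,0,15,0,0,0]
  ]
}}

```text
time: 3.32
tool_pos: [0.4963, -0.0076, 0.1664]
tool_rot: [-0.002, 0.59, 0.808, -0.001]
contact_force: [-0.0, -0.1, -0.2]
gripper_width: 0.994
grasp_force: 0.0
```

{"fn": "play_rows", "kwargs": {
  "commands": [
    [0,0,0,0,0,0],
    [0,0,0,0,0,0],
    [0,0,0,0,0,0]
  ],
  "hand": 56
}}

```text
time: 3.57
tool_pos: [0.4985, -0.0078, 0.1714]
tool_rot: [0.001, 0.589, 0.808, 0.0]
contact_force: [0.0, -0.0, -0.1]
gripper_width: 0.656
grasp_force: 0.0
```

```bash
python3 - <<'E'
from h import *;from plant import manip,imaging;import pickle
s=manip.state();f=wrist(s,imaging.grab_frame('wrist'));print(s['tool_pos'],s['gripper_width'],s['contact_force'])
cv2.imwrite('pics/w2.png',cv2.resize(f['image'][60:360,96:416,::-1],(640,600),interpolation=cv2.INTER_CUBIC))
E
```

```text
[ 0.49852017 -0.0077543   0.1713551 ] 0.6563669987632869 [ 0.00079268 -0.02822944 -0.06632999]
```

View pics/w2.png

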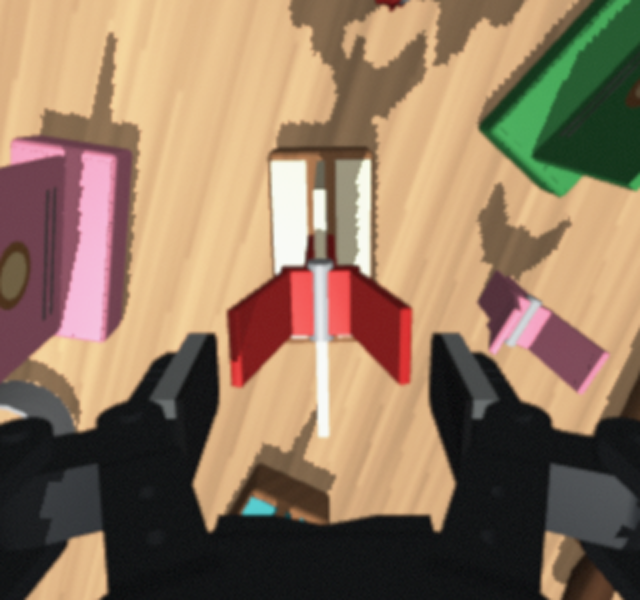

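The clip sits between the fingers. Tail tops are at crop x 229 and 411 and the finger inner edges at 217 and 432, so it is about 1 mm off centre. I'll compute the residual.

```bash
python3 - <<'E'
from h import *;from plant import manip,imaging
s=manip.state();f=wrist(s,imaging.grab_frame('wrist'))
q=np.array(s['tool_rot']);R=Rotation.from_quat(q[[1,2,3,0]]).as_matrix()
C=lambda u,v:(96+u/2-.25,60+v/2-.25)
for n,u,v,z in [('tl',229,312,.186),('bl',233,386,.186),('tr',411,307,.186),('br',408,384,.186),('coilT',320,262,.148),('coilB',321,340,.148),('edge',324,436,.13)]:
  print(n,R.T@(onz(f,*C(u,v),z)-s['tool_pos'])*1e3)
for x in (-11,0,11):
  for y in(-28,28): 
    p=proj(f,s['tool_pos']+R@np.array([x,y,14])/1e3);print('tip',x,y,(p-[96,60])*2)
E
```

```text
tl [ 10.51450194 -25.80133103 -14.07801566]
bl [-11.95499223 -25.69556155 -14.04989667]
tr [ 11.90644231  23.95997103 -13.96442067]
br [-11.40071757  24.05833647 -13.9352797 ]
coilT [13.75463836 -1.16103501 23.9752    ]
coilB [-14.66686118  -0.88377776  24.0111    ]
edge [-64.67747722   0.12597878  42.07554149]
tip -11 -28 [238.47545604 341.671931  ]
tip -11 28 [407.51117639 341.6138379 ]
tip 0 -28 [237.09302732 310.54914014]
tip 0 28 [408.83392263 310.4793159 ]
tip 11 -28 [235.66563913 278.41417103]
tip 11 28 [410.19970252 278.33187701]
```

{"fn": "play_rows", "kwargs": {
  "commands": [
    [0,-0.9,2,0,0,0],
    [0,0,0,0,0,0],
    [0,0,0,0,0,0]
  ],
  "hand": 46
}}

```text
time: 3.92
tool_pos: [0.4972, -0.0078, 0.1689]
tool_rot: [0.0, 0.589, 0.808, 0.0]
contact_force: [-0.6, -0.6, 0.4]
gripper_width: 0.538
grasp_force: 0.0
```

{"fn": "play_rows", "kwargs": {
  "commands": [
    [0,0,0,0,0,0],
    [0,0,0,0,0,0],
    [0,0,0,0,0,0]
  ],
  "hand": 34
}}

```text
time: 4.17
tool_pos: [0.497, -0.0077, 0.1685]
tool_rot: [0.0, 0.589, 0.808, 0.0]
contact_force: [0.3, -0.3, 0.5]
gripper_width: 0.398
grasp_force: 0.0
```

{"fn": "play_rows", "kwargs": {
  "commands": [
    [0,0,0,0,0,0],
    [0,0,0,0,0,0],
    [0,0,0,0,0,0],
    [0,0,0,0,0,0]
  ],
  "hand": 24
}}

```text
time: 4.5
tool_pos: [0.497, -0.0077, 0.1684]
tool_rot: [-0.0, 0.589, 0.808, -0.0]
contact_force: [0.6, 0.0, -0.4]
gripper_width: 0.281
grasp_force: 0.0
```

```bash
python3 - <<'E'
from h import *;from plant import manip,imaging
s=manip.state();print(s['grasp_force'],s['gripper_width']*85.4)
a=imaging.grab_frame('wrist')['image'];b=imaging.grab_frame('side')['image']
A=cv2.resize(a[60:310,136:376,::-1],(400,417),interpolation=cv2.INTER_CUBIC);B=cv2.resize(b[155:255,240:340,::-1],(400,400),interpolation=cv2.INTER_NEAREST)
cv2.imwrite('pics/w3.png',np.hstack([A[:400],B]))
E
```

```text
0.0 23.997629386399257
```

View pics/w3.png

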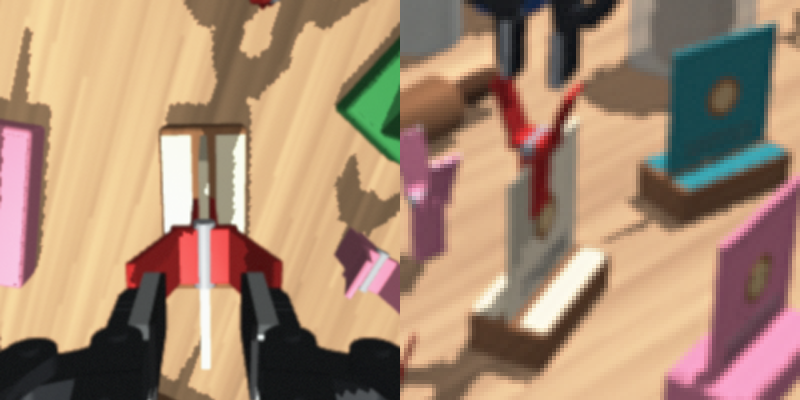

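The side view shows the fingers closed above or behind the tails: fingertips near crop (510,78) and (562,85), with the tail tops below them. So they missed. I'll work out where the fingertips really are.

```bash
python3 - <<'E'
from h import *;from plant import manip,imaging
np.set_printoptions(precision=4,suppress=True)
s=manip.state();print('nose',getattr(manip,'nose_length',None),[x for x in dir(manip) if x[0]!='_'])
w=wrist(s,imaging.grab_frame('wrist'));d=imaging.grab_frame('side')
q=np.array(s['tool_rot']);R=Rotation.from_quat(q[[1,2,3,0]]).as_matrix();p=np.array(s['tool_pos'])
for z in (-30,-20,-10,0,14):
  X=p+R@np.array([0,0,z])/1e3
  print(z,'side crop',(proj(d,X)-[240,155])*4+[400,0],'wrist crop',(proj(w,X)-[136,60])*400/240)
# triangulate fingertips (wrist left finger = side ?)
D=lambda u,v:(240+(u-400)/4-.5,155+v/4-.5);W=lambda u,v:(136+u*.6,60+v*.6)
for a in((148,273),(258,273)):
  for b in((510,80),(562,86)):
    X,g=tri(w,W(*a),d,D(*b));print(a,b,X,g,R.T@(X-p)*1e3)
E
```

```text
nose 0.014 ['IKError', 'job_done', 'nose_length', 'state']
-30 side crop [536.7693  58.561 ] wrist crop [202.2605 311.2441]
-20 side crop [536.5219  73.5256] wrist crop [202.3147 296.7638]
-10 side crop [536.2774  88.3172] wrist crop [202.3624 283.9979]
0 side crop [536.0357 102.9386] wrist crop [202.4049 272.6589]
14 side crop [535.702  123.1284] wrist crop [202.4569 258.7591]
(148, 273) (510, 80) [0.4847 0.0124 0.2021] 0.025232773819246903 [ 22.9185  -5.5205 -33.6908]
(148, 273) (562, 86) [ 0.4774 -0.006   0.1886] 0.0021236292453586715 [  7.6117 -18.0947 -20.1816]
(258, 273) (510, 80) [0.5118 0.0031 0.1838] 0.001981374705524258 [  5.7863  17.4194 -15.4235]
(258, 273) (562, 86) [ 0.5027 -0.0107  0.177 ] 0.03314135545171472 [-4.5496  4.5343 -8.6005]
```

By triangulation the fingertips are at z≈0.186. That is about 32 mm short of where the stated TCP-to-fingertip distance puts them, so the fingers are really shorter than claimed. I'll back up, open, descend by what I see, and measure again.

{"fn": "play_rows", "kwargs": {
  "commands": [
    [0,0,-15,0,0,0],
    [0,0,0,0,0,0]
  ]
}}

```text
time: 4.87
tool_pos: [0.4982, -0.0079, 0.1857]
tool_rot: [0.002, 0.589, 0.808, 0.001]
contact_force: [1.3, -0.2, 0.3]
gripper_width: 0.28
grasp_force: 0.0
```

{"fn": "play_rows", "kwargs": {
  "commands": [
    [0,0,0,0,0,0],
    [0,0,0,0,0,0],
    [0,0,0,0,0,0],
    [0,0,0,0,0,0]
  ],
  "hand": 70
}}

```text
time: 5.2
tool_pos: [0.4966, -0.0077, 0.1827]
tool_rot: [-0.001, 0.589, 0.808, -0.0]
contact_force: [-0.3, -0.2, -0.1]
gripper_width: 0.817
grasp_force: 0.0
```

{"fn": "play_rows", "kwargs": {
  "commands": [
    [0,0,15,0,0,0],
    [0,0,10,0,0,0],
    [0,0,10,0,0,0],
    [0,0,8,0,0,0],
    [0,0,0,0,0,0]
  ]
}}

```text
time: 5.62
tool_pos: [0.4953, -0.0075, 0.1375]
tool_rot: [-0.002, 0.589, 0.808, -0.001]
contact_force: [-0.3, -0.6, -0.9]
gripper_width: 0.82
grasp_force: 0.0
```

{"fn": "play_rows", "kwargs": {
  "commands": [
    [0,0,0,0,0,0],
    [0,0,0,0,0,0]
  ],
  "hand": 56
}}

```text
time: 5.78
tool_pos: [0.4972, -0.0077, 0.1407]
tool_rot: [0.0, 0.589, 0.808, 0.0]
contact_force: [0.4, 0.2, 0.2]
gripper_width: 0.652
grasp_force: 0.0
```

```bash
python3 - <<'E'
from h import *;from plant import manip,imaging
s=manip.state();print(s['tool_pos'],s['gripper_width']*85.4,s['contact_force'])
a=imaging.grab_frame('wrist')['image'];b=imaging.grab_frame('side')['image']
A=cv2.resize(a[60:300,136:376,::-1],(400,400),interpolation=cv2.INTER_CUBIC);B=cv2.resize(b[155:255,240:340,::-1],(400,400),interpolation=cv2.INTER_NEAREST)
cv2.imwrite('pics/w4.png',np.hstack([A[:400],B]))
E
```

```text
[ 0.49722903 -0.00774876  0.14074278] 55.684096214821444 [0.41125196 0.17952162 0.22578054]
```

View pics/w4.png

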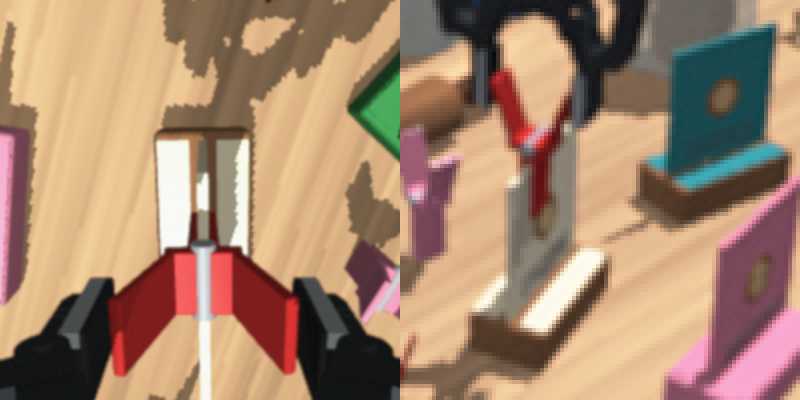

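The fingers now straddle the tails evenly (wrist crop: tails 112..298, pads 110..298). The tips are about 16 mm above the pivot, so I'm squeezing.

{"fn": "play_rows", "kwargs": {
  "commands": [
    [0,0,0,0,0,0],
    [0,0,0,0,0,0],
    [0,0,0,0,0,0]
  ],
  "hand": 40
}}

```text
time: 6.13
tool_pos: [0.4971, -0.0078, 0.1407]
tool_rot: [0.0, 0.589, 0.808, 0.0]
contact_force: [0.2, 0.4, -0.4]
gripper_width: 0.466
grasp_force: 5.2
```

{"fn": "play_rows", "kwargs": {
  "commands": [
    [0,0,0,0,0,0],
    [0,0,0,0,0,0],
    [0,0,0,0,0,0]
  ],
  "hand": 30
}}

```text
time: 6.38
tool_pos: [0.497, -0.0077, 0.1404]
tool_rot: [-0.0, 0.589, 0.808, 0.0]
contact_force: [-0.3, -0.2, -1.0]
gripper_width: 0.358
grasp_force: 6.3
```

{"fn": "play_rows", "kwargs": {
  "commands": [
    [0,0,0,0,0,0],
    [0,0,0,0,0,0],
    [0,0,0,0,0,0],
    [0,0,0,0,0,0]
  ],
  "hand": 23
}}

```text
time: 6.72
tool_pos: [0.4969, -0.0077, 0.1404]
tool_rot: [-0.0, 0.589, 0.808, -0.0]
contact_force: [-0.6, -0.4, -1.1]
gripper_width: 0.277
grasp_force: 19.7
```

```bash
python3 - <<'E'
from h import *;from plant import manip,imaging
s=manip.state();print(s['tool_pos'],s['gripper_width']*85.4,s['contact_force'],s['grasp_force'])
a=imaging.grab_frame('wrist')['image'];b=imaging.grab_frame('side')['image']
A=cv2.resize(a[60:300,136:376,::-1],(400,400),interpolation=cv2.INTER_CUBIC);B=cv2.resize(b[155:255,240:340,::-1],(400,400),interpolation=cv2.INTER_NEAREST)
cv2.imwrite('pics/w5.png',np.hstack([A[:400],B]))
E
```

```text
[ 0.49694813 -0.00770542  0.14038813] 23.63572916656945 [-0.61398903 -0.40289198 -1.08656627] 19.7417950630188
```

View pics/w5.png

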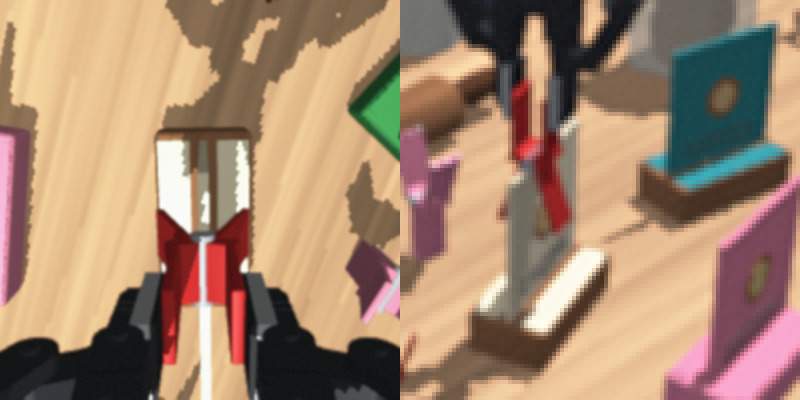

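The clip is squeezed parallel with the jaws wide open on either side of the cream card, at 19.7 N. I'll firm the grip slightly, lift, and carry it over.

{"fn": "play_rows", "kwargs": {
  "commands": [
    [0,0,0,0,0,0],
    [0,0,0,0,0,0],
    [0,0,-6,0,0,0],
    [0,0,-12,0,0,0],
    [0,0,-16,0,0,0]
  ],
  "hand": 22.4
}}

```text
time: 7.23
tool_pos: [0.4962, -0.0076, 0.1744]
tool_rot: [-0.001, 0.589, 0.808, -0.0]
contact_force: [-0.6, 0.2, -0.0]
gripper_width: 0.271
grasp_force: 29.6
```

{"fn": "play_rows", "kwargs": {
  "commands": [
    [0,0,-18,0,0,0],
    [0,0,-18,0,0,0],
    [0,0,-12,0,0,0],
    [0,0,-4,0,0,0],
    [-10,-2,0,0,0,0]
  ]
}}

```text
time: 7.65
tool_pos: [0.499, -0.0173, 0.2285]
tool_rot: [0.001, 0.588, 0.809, 0.001]
contact_force: [0.7, 0.5, -0.6]
gripper_width: 0.27
grasp_force: 29.6
```

{"fn": "play_rows", "kwargs": {
  "commands": [
    [-20,-4,0,0,0,0],
    [-28,-5,0,0,0,0],
    [-30,-6,0,0,0,0],
    [-30,-6,0,0,0,0],
    [-30,-6,0,0,0,0]
  ]
}}

```text
time: 8.07
tool_pos: [0.5139, -0.1593, 0.2248]
tool_rot: [-0.001, 0.589, 0.808, -0.0]
contact_force: [1.2, 0.7, 0.1]
gripper_width: 0.267
grasp_force: 29.6
```

{"fn": "play_rows", "kwargs": {
  "commands": [
    [-30,-6,0,0,0,0],
    [-27,-5,0,0,0,0],
    [-16,-3,0,0,0,0],
    [-6,0,0,0,0,0],
    [0,0,0,0,0,3.5]
  ]
}}

```text
time: 8.48
tool_pos: [0.5252, -0.238, 0.2253]
tool_rot: [-0.001, 0.614, 0.789, -0.0]
contact_force: [-0.7, -0.1, -1.0]
gripper_width: 0.272
grasp_force: 29.6
```

{"fn": "play_rows", "kwargs": {
  "commands": [
    [0,0,0,0,0,6.5],
    [0,0,0,0,0,6.5],
    [0,0,0,0,0,6.5],
    [0,0,0,0,0,4.4],
    [0,0,0,0,0,0]
  ]
}}

```text
time: 8.9
tool_pos: [0.5254, -0.2359, 0.2258]
tool_rot: [-0.001, 0.764, 0.646, -0.0]
contact_force: [0.1, -0.1, -0.9]
gripper_width: 0.266
grasp_force: 29.6
```

{"fn": "play_rows", "kwargs": {
  "commands": [
    [0,0,0,0,0,0],
    [0,0,0,0,0,0]
  ]
}}

```text
time: 9.07
tool_pos: [0.5255, -0.2364, 0.2261]
tool_rot: [-0.0, 0.763, 0.647, -0.0]
contact_force: [0.3, -0.7, -0.6]
gripper_width: 0.269
grasp_force: 29.6
```

```bash
python3 - <<'E'
from h import *;from plant import manip,imaging;import pickle
s=manip.state();print(s['tool_pos'],s['tool_rot'],s['gripper_width']*85.4,s['contact_force'],s['grasp_force'])
f=wrist(s,imaging.grab_frame('wrist'));d=imaging.grab_frame('side');c=imaging.grab_frame('scene');pickle.dump((s,f,d,c),open('w6.pkl','wb'))
A=cv2.resize(f['image'][60:300,136:376,::-1],(400,400),interpolation=cv2.INTER_CUBIC);B=cv2.resize(d['image'][120:220,260:360,::-1],(400,400),interpolation=cv2.INTER_NEAREST)
cv2.imwrite('pics/w6.png',np.hstack([A[:400],B]))
E
```

```text
[ 0.52548616 -0.23637163  0.22609833] [-3.38405017e-04  7.62818098e-01  6.46613049e-01 -2.93869288e-05] 22.99032944231268 [ 0.32453751 -0.6610289  -0.55274875] 29.563104808330536
```

View pics/w6.png

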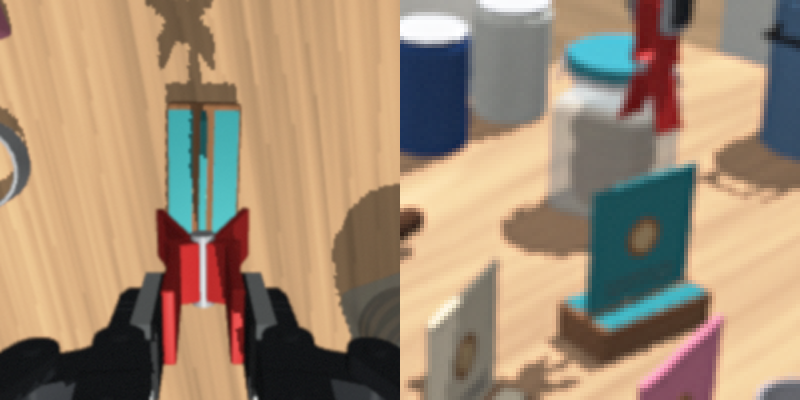

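The clip is held open above the teal card. Wrist crop: block sides at x 168 and 240 near v=105, jaws at x 158 to 248. I'll compute the lateral offset from the block's sides and the along-edge offset from the earlier edge measurement.

```bash
python3 - <<'E'
from h import *;import pickle
np.set_printoptions(precision=2,suppress=True)
s,f,d,c=pickle.load(open('w6.pkl','rb'))
q=np.array(s['tool_rot']);R=Rotation.from_quat(q[[1,2,3,0]]).as_matrix();p=np.array(s['tool_pos'])
T=lambda X:R.T@(np.array(X)-p)*1e3
W=lambda u,v:(136+u*.6-.2,60+v*.6-.2)
hsv=cv2.cvtColor(f['image'],cv2.COLOR_RGB2HSV);m=cv2.inRange(hsv,(82,120,50),(98,255,255))
for r in range(124,186,10):
  u=np.nonzero(m[r,200:300])[0]+200
  runs=np.split(u,np.nonzero(np.diff(u)>1)[0]+1)
  print(r,[(int(k[0]),int(k[-1])) for k in runs if len(k)>2], T(onz(f,u[0]-.5,r,.031)),T(onz(f,u[-1]+.5,r,.031)))
for n,X in dict(m=(.5232,-.2366,.13),e0=(.5147,-.2858,.13),e1=(.5317,-.1873,.13)).items():
  print(n,T(X),'wrist px',proj(f,np.array(X)),'side crop',(proj(d,np.array(X))-[260,120])*4+[400,0])
for n,u,v,z in[('coilB',204,304,.231),('coilT',204,236,.231),('jawL',158,210,.18),('jawR',248,210,.18)]: print(n,T(onz(f,*W(u,v),z)))
# scene: current clip red centroid vs teal edge again
D=lambda u,v:(260+(u-400)/4-.5,120+v/4-.5)
print('jaw tips in side', [proj(d,p+R@np.array([0,y,z])/1e3) for y,z in((-18,46),(18,46))])
E
```

```text
Traceback (most recent call last):
IndexError: index 0 is out of bounds for axis 0 with size 0
```

```bash
python3 - <<'E'
from h import *;import pickle
np.set_printoptions(precision=2,suppress=True)
s,f,d,c=pickle.load(open('w6.pkl','rb'))
q=np.array(s['tool_rot']);R=Rotation.from_quat(q[[1,2,3,0]]).as_matrix();p=np.array(s['tool_pos'])
T=lambda X:R.T@(np.array(X)-p)*1e3
W=lambda u,v:(136+u*.6-.2,60+v*.6-.2)
hsv=cv2.cvtColor(f['image'],cv2.COLOR_RGB2HSV);m=cv2.inRange(hsv,(80,80,40),(100,255,255))
for r in range(128,186,8):
  u=np.nonzero(m[r,215:300])[0]+215
  if len(u)<5: continue
  runs=np.split(u,np.nonzero(np.diff(u)>1)[0]+1)
  print(r,[(int(k[0]),int(k[-1])) for k in runs if len(k)>2], T(onz(f,u[0]-.5,r,.031)),T(onz(f,u[-1]+.5,r,.031)))
for n,X in dict(m=(.5232,-.2366,.13),e0=(.5147,-.2858,.13),e1=(.5317,-.1873,.13)).items():
  print(n,T(X),'wrist crop',(proj(f,np.array(X))-[136,60])/.6,'side crop',(proj(d,np.array(X))-[260,120])*4+[400,0])
for n,u,v,z in[('coilB',204,304,.231),('coilT',204,236,.231),('jawL',158,210,.18),('jawR',248,210,.18)]: print(n,T(onz(f,*W(u,v),z)))
E
```

```text
128 [(237, 251), (265, 278)] [ 44.34 -25.14 195.13] [ 44.3   26.21 195.1 ]
136 [(237, 251), (256, 259), (265, 278)] [ 34.68 -25.34 195.13] [ 34.64  26.39 195.1 ]
144 [(237, 250), (256, 259), (265, 278)] [ 24.87 -25.54 195.12] [ 24.84  26.58 195.09]
152 [(237, 250), (256, 258), (265, 278)] [ 14.92 -25.75 195.12] [ 14.89  26.77 195.09]
160 [(237, 250), (256, 259), (264, 277)] [  4.82 -25.96 195.11] [  4.79  25.7  195.09]
168 [(237, 251), (255, 259), (264, 277)] [ -5.45 -26.18 195.11] [ -5.47  25.88 195.08]
176 [(237, 250), (255, 259), (264, 277)] [-15.87 -26.39 195.11] [-15.89  26.07 195.08]
184 [(237, 250), (255, 259), (264, 276)] [-26.45 -26.61 195.1 ] [-26.48  24.97 195.07]
m [-0.64 -2.16 96.1 ] wrist crop [197.53 207.16] side crop [647.12 175.14]
e0 [-50.57  -2.49  96.08] wrist crop [197.29 289.43] side crop [696.82 158.86]
e1 [49.39 -1.85 96.12] wrist crop [197.77 115.87] side crop [595.   192.22]
coilB [-9.69  1.14 -4.91]
coilT [15.96  1.14 -4.9 ]
jawL [ 11.44 -19.5   46.11]
jawR [11.43 21.   46.09]
```

The jaws are within about 1 mm of centred over the card, and the coil is about 3 mm off along the edge. I'll trim that and descend 82 mm.

{"fn": "play_rows", "kwargs": {
  "commands": [
    [-3.5,-0.6,0,0,0,0],
    [0,0,8,0,0,0],
    [0,0,16,0,0,0],
    [0,0,16,0,0,0],
    [0,0,14,0,0,0]
  ]
}}

```text
time: 9.63
tool_pos: [0.524, -0.2403, 0.1709]
tool_rot: [-0.0, 0.764, 0.646, -0.0]
contact_force: [1.0, -0.2, -0.6]
gripper_width: 0.268
grasp_force: 29.6
```

{"fn": "play_rows", "kwargs": {
  "commands": [
    [0,0,12,0,0,0],
    [0,0,10,0,0,0],
    [0,0,6,0,0,0],
    [0,0,0,0,0,0],
    [0,0,0,0,0,0]
  ]
}}

```text
time: 10.05
tool_pos: [0.5245, -0.2404, 0.1444]
tool_rot: [-0.0, 0.764, 0.646, -0.0]
contact_force: [-0.1, -0.1, -0.5]
gripper_width: 0.274
grasp_force: 29.6
```

{"fn": "play_rows", "kwargs": {
  "commands": [
    [0,0,0,0,0,0],
    [0,0,0,0,0,0],
    [0,0,0,0,0,0]
  ]
}}

```text
time: 10.3
tool_pos: [0.5249, -0.2406, 0.1454]
tool_rot: [0.001, 0.764, 0.646, 0.0]
contact_force: [0.6, -0.6, -1.4]
gripper_width: 0.269
grasp_force: 29.6
```

```bash
python3 - <<'E'
from h import *;from plant import manip,imaging;import pickle
s=manip.state();print(s['tool_pos'],s['gripper_width']*85.4,s['contact_force'],s['grasp_force'])
f=wrist(s,imaging.grab_frame('wrist'));d=imaging.grab_frame('side');c=imaging.grab_frame('scene')
R=lambda im:cv2.resize(im[:,:,::-1],(400,400),interpolation=cv2.INTER_CUBIC)
A=R(f['image'][60:300,136:376]);B=R(d['image'][135:215,285:365])
cv2.imwrite('pics/w7.png',np.hstack([A,B]))
E
```

```text
[ 0.52492224 -0.2406385   0.14543762] 22.992297343953997 [ 0.62953731 -0.61343719 -1.3962675 ] 29.558252692222595
```

View pics/w7.png

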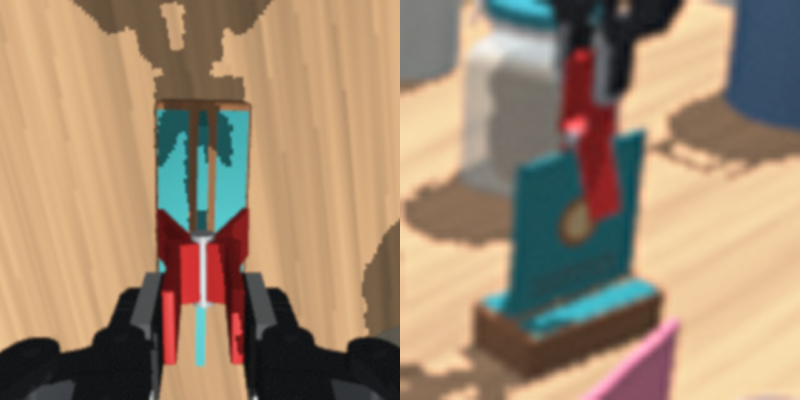

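The final view shows one jaw on each side of the teal card and the card edge at crop x≈200, midway between them. The tips are well below the edge and there is no contact force. Handing in.

```bash
python3 -c "
from plant import manip;print(manip.job_done())"
```

```text
the job is handed in; nothing more can be done
None
```

The red clip is off the cream card and held fully open over the middle of the teal card's top edge, with one jaw on each side and both tips about 3 cm below the edge. I saw no contact with the teal card, the job took about 10 s of the 35 s allowed, and it is handed in. One false start came first: the fingertips sit about 3 cm higher than the stated tool length implies, so I closed once above the tails before re-measuring.

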